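# Find the missing riser of the cup shelf, check it on the gauge and fit the shelf

### The job

The cup shelf stand has a steel ledge 60 mm tall at one end of its base plate and has lost its other support: of the three walnut risers pick the one of that same height, stand it under the foot of the height gauge and press the gauge's black knob down until the foot rests on it for a moment, so that it reads that height. Then let the foot spring up, stand that riser along the middle of the dark rubber strip on the stand, and lay the long thin walnut board level and centred across the ledge and the riser. Leave the other two risers and everything else where they stand.

Things in the scene. Friction and masses are not known exactly. Their poses are not given: they have to be found in the camera images.
- riser_45: walnut riser block, 45 mm TALL, 140 mm long (its x) and 50 mm wide (its y), standing flat; solid wood, 0.2 to 0.3 kg; the three risers differ in height only. Origin: centre of its underside, z up.
- riser_60: walnut riser block, 60 mm TALL, 140 mm long (its x) and 50 mm wide (its y), standing flat; solid wood, 0.2 to 0.3 kg; the three risers differ in height only. Origin: centre of its underside, z up
- riser_75: walnut riser block, 75 mm TALL, 140 mm long (its x) and 50 mm wide (its y), standing flat; solid wood, 0.2 to 0.3 kg; the three risers differ in height only. Origin: centre of its underside, z up. Wrong height, leave it.
- board: walnut shelf board lying flat on the counter, 210 mm long (its x), 56 mm wide (its y), 14 mm thick, 0.14 kg. Origin: centre of its underside, z up
- stand: fixed steel shelf stand: base plate 170 (x) x 240 (y) x 6 mm; ledge 150 (x) x 50 (y), 60 mm tall above the plate, centred at y = -75 mm; flush dark rubber strip 150 (x) x 60 (y) centred at y = +75. The riser stands on the strip, length along x; the board lies on top, length along y, centred over the origin, its underside 66 mm above the counter. Origin: centre of the underside
- strip (a point): centre of the rubber strip, on the upper face of the base plate (6 mm above the counter); axes as the stand's
- ledge (a point): centre of the top of the steel ledge, 66 mm above the counter; axes as the stand's
- gauge: fixed height gauge: base plate x -110 to +100, 100 wide (y), 6 mm thick; column 28 mm across at x = +80; arm 30 wide from it to x = -2, 116 to 136 mm above the counter; sliding rod at x = +20, foot below, black knob on top. A riser along x centred at x = -30 has one end under the foot, the near end free to grip; slide it in from -x (open end). Origin: underside of plate, x = y = 0
- gauge_foot (a joint): travel of the sprung foot in m: 0 at rest (up), grows as it is pressed down, at most 0.055; foot face is 0.090 minus this above the gauge's plate, so 0.030 reads a 60 mm part (0.045: 45 mm, 0.015: 75 mm). Needs 2 to 5 N, springs back up when let go
- foot_face (a point): centre of the foot's flat round underside, 32 mm across, moves with it; 96 mm above the counter at rest
- knob_top (a point): centre of the top of the black knob, 32 mm across and 22 mm tall, 120 mm above the foot's face, moves with it (216 mm above the counter at rest); push here
- cup_a: bystander: first white ceramic demitasse, 62 mm across, 58 mm tall, with a handle; origin: centre of its underside
- cup_b: bystander: second demitasse, same as cup_a; origin: centre of its underside
- tamper: bystander: aluminium tamper with walnut handle standing on its 58 mm base, 88 mm tall; origin: centre of its underside
- portafilter: bystander: steel portafilter with black handle lying flat, 76 mm bowl, about 235 mm long; origin: centre of its underside
- jug: bystander: steel milk jug, 76 mm across, 90 mm tall; origin: centre of its underside

How it is judged:
By the outcome, as a careful person would: the job done as asked, in the order asked, and still so for the second after the job is handed in, with the robot touching nothing.
It also fails if it takes over 62 s, if anything falls off the work surface, if the arm or the gripper's body presses on something with over 40 N, if the wrist force passes 120 N, or if a joint passes its speed limit or range.

### The arm

A 6-joint arm with a two-finger parallel gripper is mounted at the origin on the work surface. World frame = base frame: x ahead of the robot, y to its left, z up, the work surface at z = 0. Lengths are in m, angles in degrees, forces in N, time in s.
With the tool pointing down it reaches from about 0.35 to 0.875 m from the base axis. Payload 4.2 kg.
Tool frame: the origin (TCP) lies at the very end of the fingers, on their centre line; the grasp point (between the pads) lies ctrl.pinch_z behind it (ctrl.pinch_z is the distance from the TCP to the grasp point, in m); z points along the fingers, y is the direction in which the jaws open and shut (so a half turn about z gives the same grasp; the last joint's range is limited). The gripper opens to 85 mm and grips with 20 to 120 N. Pads are 22 mm wide; open, the fingers measure 114 mm over their backs; the gripper's body (76 mm by 85 mm) begins 54 mm behind the grasp point. The pads swing forward as they close: fully open they stand 13 mm farther back than shut.
Start: joints at [-56.287, 22.042, 0.453, 0, -68.411, -14.817], TCP at [0.202, -0.591, 0.231] pointing down, gripper open.
Joint ranges: [-179.83, 179.83], [-69.29, 118.12], [-61.27, 80.66], [-181.25, 117.63], [-171.15, -9.14], [-177.46, 177.46]. Speed limits (degrees/s): [159.86, 159.86, 180, 180, 180, 180].

### API

Orientations are given as [roll, pitch, yaw] about the fixed x, y, z axes, in that order (R = Rz(yaw) Ry(pitch) Rx(roll)).
In Python, from bench import get_obs, vision, job, spotter, ctrl gives the robot as it stands.
- The arm moves only by the shell command python3 -m crank 'ROWS' [FORCE]. ROWS is JSON, a list of rows, each an object of numbers: "tx", "ty", "tz": the shift along the tool's x, y, z as a fraction of full scale; "ax", "ay", "az": the turn, a rotation vector about the tool's x, y, z as a fraction of full scale; "claw": the closure, from 0 (fully open) to 1 (shut). In form: [{"tx": .., "ty": .., "tz": .., "ax": .., "ay": .., "az": .., "claw": ..}, ...]. A call has 1 to 10 rows; each row is the pose to reach, as a shift and turn from the pose commanded when the call began, along the tool's axes at that moment; what a row does not reach only later rows make up. Full scale, the value 1, is 500 mm for a shift and 2 rad for a turn. A row lasts 1/10 s, in which the tool goes at most 50 mm and 8.59 degrees, less where a joint would pass 70% of its speed; a pose out of reach is approached as far as the arm can. A call with a number of a shift or a turn outside -1 to 1 is refused whole. A call with a gripper value outside its range is refused whole. The fingers move at their own pace and stop on an object; FORCE is the grip in N (left out, the last holds). Time passes only in rows, so rows that repeat a pose let the fingers close. It gives the time, the measured TCP pose, the force and the opening at its end, in the units of the state.
- get_obs(): the state, without advancing time (a new reading comes with each control period).
- vision.get_image(name): name is "scene" or "top" or "wrist"; returns the picture (480x640x3 uint8, red, green, blue); there is no depth.
- vision.camera_info(name): a dict with "intrinsics" (3x3 intrinsics, pixels), "dist" ([k1, k2, p1, p2, k3] as OpenCV has them; the pictures are not rectified), "T" (4x4, takes a point from camera to world coordinates). Camera axes: x right, y up, looking along -z (the intrinsics and any distortion apply to the point x, -y, -z); pixel columns grow to the right and rows downward; lengths in m; the calibration is good to about 2 mm. A picture is of the moment at which its call begins: read the wrist's pose just before it. camera_info takes no time and is no camera call; for the wrist camera it gives the pose at the moment of the call.
- job.job_done(): hands the job in, once; it reports no verdict.
Trained networks look in the newest picture that a camera, given by its name, has taken for a name from the list of things; names that differ only in an ending like _2 or _b are one class to them, and where a whole thing is asked for, a point or a joint stands for the part that bears it (a point fixed in the world has none). Each returns a list of dicts, best first, with "conf" (0 to 1); they miss things now and then, are a little off and sometimes report something else, mostly with a low value. They report only what shows in the picture. A call takes as long as a camera call.
- spotter.masks_of(camera, name): "mask" (480x640 bool, what is visible of it) and "box" ([left, top, right, bottom] in pixels, round what is visible of it).
The state is a dict: "time_s": time; "joint_positions": joint angles; "qd": joint speeds; "tau": joint torques, N m; "eef_pos": TCP position; "eef_rot": TCP orientation; "ft_force": force on the tool from outside, world axes, zero at the start; "torque": the same for the moment, N m; "finger_gap": finger opening in m.
Only numpy, scipy, OpenCV 4.12 (cv2) and the standard library are available. Lean on these libraries where they do the work, as an engineer would, in place of code of your own. Each camera call takes 0.05 s, during which the arm holds its last target. There are 200 camera calls.

## Working session

There is one attempt and no reset: what is moved stays moved. The work goes in short steps, Python scripts to look and compute and a shell command to move; the robot and the scene stay as the last step left them, time stands still between calls to the robot, and variables do not carry over. Pictures are saved under pics/ and viewed, about 8 in all and at most 12, crops included, and the job is handed in when it is done.

```bash
mkdir -p pics; ls; python3 - <<'E'
from bench import get_obs, vision, job, spotter, ctrl
import cv2
print(get_obs(), ctrl.pinch_z)
for n in ("scene","top"):
    im=vision.get_image(n); cv2.imwrite(f"pics/{n}0.png",im[:,:,::-1])
    i=vision.camera_info(n); print(n,i)
    for t in ("riser_60","board","stand","gauge"):
        for d in spotter.masks_of(n,t)[:4]: print(n,t,round(d["conf"],2),d["box"],d["mask"].sum())
E
```

```text
pics
{'time_s': 0.0, 'joint_positions': array([-5.62863198e+01,  2.20901485e+01,  3.77371819e-01, -2.88517975e-02,
       -6.84082510e+01, -1.48176576e+01]), 'qd': array([-0.01798777, -0.03550666, -0.02900704,  0.07295217,  0.01695915,
       -0.01621165]), 'tau': array([-1.34843420e-03, -3.92289627e+01,  1.88401669e+01,  4.18617994e+00,
       -4.67177946e-03, -1.32713637e-05]), 'eef_pos': array([ 0.20224473, -0.5907508 ,  0.23021192]), 'eef_rot': array([ 1.79876140e+02, -5.03931586e-03, -1.61114618e+02]), 'ft_force': array([-0.94400505, -0.23202539, -0.33034702]), 'torque': array([ 0.00641289,  0.01998383, -0.01180745]), 'finger_gap': 0.08514163432566547} 0.0187
scene {'intrinsics': array([[457.72883806,   0.        , 315.40932612],
       [  0.        , 457.72883806, 238.89956354],
       [  0.        ,   0.        ,   1.        ]]), 'dist': array([-0.10504906,  0.        ,  0.        ,  0.        ,  0.        ]), 'T': array([[-0.53887146, -0.63988834,  0.54786902,  1.14562681],
       [ 0.84233878, -0.4163404 ,  0.34223684,  0.34809419],
       [ 0.00910665,  0.64591299,  0.76335
[... 656 characters left out ...]
,   1.        ]]), 'dist': array([0.02824985, 0.        , 0.        , 0.        , 0.        ]), 'T': array([[ 0.02599801,  0.99331606, -0.11246021,  0.47317077],
       [-0.99954327,  0.02409614, -0.018238  ,  0.02081441],
       [-0.01540624,  0.112883  ,  0.99348884,  1.24486486],
       [ 0.        ,  0.        ,  0.        ,  1.        ]])}
top riser_60 0.88 [226.2, 269.1, 264.2, 332.3] 1433
top riser_60 0.78 [217.9, 198.8, 248.6, 264.6] 1440
top riser_60 0.65 [163.0, 270.8, 204.3, 331.1] 1766
top riser_60 0.17 [325.4, 231.6, 340.8, 246.6] 207
top board 0.86 [374.1, 216.8, 462.8, 245.4] 2028
top stand 0.88 [420.5, 267.4, 524.9, 343.3] 7141
top gauge 0.78 [307.6, 210.3, 355.4, 303.3] 3509
```

View pics/top0.png

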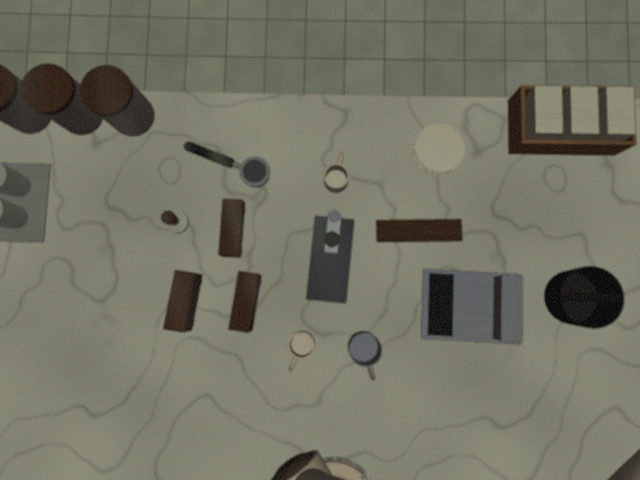

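View pics/scene0.png

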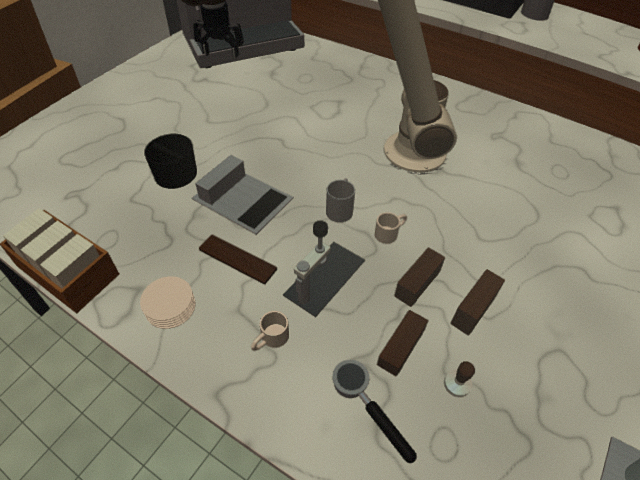

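```bash
cat > h.py <<'E'
import numpy as np, cv2
from scipy.optimize import minimize
from scipy.spatial.transform import Rotation as R
from bench import get_obs, vision, job, spotter, ctrl
PARTS={'riser':lambda h:[(-.07,.07,-.025,.025,0,h)],
 'board':[(-.105,.105,-.028,.028,0,.014)],
 'stand':[(-.085,.085,-.12,.12,0,.006),(-.075,.075,-.1,-.05,.006,.066)],
 'gauge':[(-.11,.1,-.05,.05,0,.006),(.066,.094,-.014,.014,0,.136),(-.002,.08,-.015,.015,.116,.136),(.005,.035,-.015,.015,.09,.1),(.006,.034,-.014,.014,.194,.216),(.016,.024,-.004,.004,.1,.2)]}
def proj(P,I):
    T=np.linalg.inv(I['T']); F=np.diag([1.,-1,-1])
    return cv2.projectPoints(np.asarray(P,float),F@T[:3,:3],F@T[:3,3],I['intrinsics'],I['dist'])[0][:,0]
def world(p,L):
    x,y,a=p; c,s=np.cos(a),np.sin(a); L=np.asarray(L,float)
    return np.c_[x+c*L[:,0]-s*L[:,1],y+s*L[:,0]+c*L[:,1],L[:,2]]
def corners(b): return [(x,y,z) for x in b[:2] for y in b[2:4] for z in b[4:]]
def render(p,parts,I,z0=0,S=4):
    m=np.zeros((480*S,640*S),np.uint8)
    for b in parts:
        L=np.array(corners(b)); L[:,2]+=z0
        q=proj(world(p,L),I); hull=cv2.convexHull(((q+.5)*S-.5).astype(np.float32))
        cv2.fillPoly(m,[np.round(hull*16).astype(np.int32)],1,shift=4)
    return m
def fit(p0,parts,obs,z0=0):
    S=4; big=[(cv2.resize(m.astype(np.uint8),None,fx=S,fy=S,interpolation=0),I) for m,I in obs]
    def cost(p):
        c=0
        for m,I in big:
            r=render(p,parts,I,z0); c+=1-(r&m).sum()/max(1,(r|m).sum())
        return c/len(big)
    p0=np.array(p0,float)
    for k in (1,.3):
        s=np.vstack([p0,p0+k*np.diag([.015,.015,.15])])
        r=minimize(cost,p0,method='Nelder-Mead',options=dict(initial_simplex=s,xatol=2e-4,fatol=1e-4,maxiter=90)); p0=r.x
    return r.x,r.fun
def ground(u,v,I,z=0):
    d=cv2.undistortPoints(np.array([[[u,v]]],float),I['intrinsics'],I['dist'])[0,0]
    r=I['T'][:3,:3]@np.array([d[0],-d[1],-1]); o=I['T'][:3,3]; return o+r*(z-o[2])/r[2]
E
cat > m1.py <<'E'
from h import *
D={}
for c in ('top','scene'):
    vision.get_image(c); I=vision.camera_info(c)
    for t in ('riser_60','board','stand','gauge'): D[c,t]=[(d['mask'],I,d['box']) for d in spotter.masks_of(c,t) if d['conf']>.3]
It=vision.camera_info('top'); Is=vision.camera_info('scene')
def near(c,t,u,v):
    for m,I,b in D[c,t]:
        if abs((b[0]+b[2])/2-u)<15 and abs((b[1]+b[3])/2-v)<15: return (m,I)
for n,(u,v),(us,vs) in [('A',(182,300),(478,302)),('B',(244,302),(420,276)),('C',(231,228),(403,342))]:
    g=ground(u,v,It,.03); o=[x for x in (near('top','riser_60',u,v),near('scene','riser_60',us,vs)) if x]
    for hgt in (.045,.06,.075):
        p,f=fit([g[0],g[1],-.1],PARTS['riser'](hgt),o); print(n,hgt,len(o),p[:2].round(4),np.degrees(p[2]).round(1),round(f,3))
for n,(u,v),a in [('board',(418,230),1.57),('stand',(472,305),0),('gauge',(330,260),-.1)]:
    g=ground(u,v,It)
    for o in ([x[:2] for c in ('top','scene') for x in D[c,n][:1]],[D['top',n][0][:2]]):
        p,f=fit([g[0],g[1],a],PARTS[n],o); print(n,p[:2].round(4),np.degrees(p[2]).round(1),round(f,3))
E
time python3 m1.py; python3 -c "
from bench import vision
print(vision.camera_info('wrist'))"
```

```text
A 0.045 2 [0.4624 0.368 ] -7.8 0.135
A 0.06 2 [0.4627 0.3679] -8.2 0.063
A 0.075 2 [0.4638 0.3673] -7.8 0.06
B 0.045 2 [0.4652 0.2205] -7.1 0.097
B 0.06 2 [0.4657 0.2205] -7.0 0.052
B 0.075 2 [0.4666 0.2199] -6.9 0.108
C 0.045 2 [0.6429 0.262 ] -1.4 0.054
C 0.06 2 [0.6429 0.2612] -1.1 0.114
C 0.075 2 [0.6428 0.2615] -0.1 0.174
board [ 0.6496 -0.1978] 92.1 0.071
board [ 0.6503 -0.1988] 92.8 0.041
stand [ 0.4692 -0.3269] -1.5 0.037
stand [ 0.4696 -0.327 ] -1.4 0.016
gauge [0.5853 0.0235] -2.7 0.949
gauge [0.5853 0.0235] -2.7 0.949
{'intrinsics': array([[342.26606599,   0.        , 321.22555814],
       [  0.        , 342.26606599, 239.39036344],
       [  0.        ,   0.        ,   1.        ]]), 'dist': array([-0.01067612,  0.        ,  0.        ,  0.        ,  0.        ]), 'T': array([[-3.24332344e-01, -9.13782522e-01, -2.44560901e-01,
         1.40981303e-01],
       [ 9.45943187e-01, -3.13269750e-01, -8.39854169e-02,
        -6.12581293e-01],
       [ 1.30873943e-04, -2.58579905e-01,  9.65989863e-01,
         3.73952500e-01],
       [ 0.00000000e+00,  0.00000000e+00,  0.00000000e+00,
         1.00000000e+00]])}
real	1m7.467s
user	0m45.006s
sys	0m12.302s
```

```bash
cat > g.py <<'E'
import sys
from h import *
x,y,z,yaw=map(float,sys.argv[1:5]); o=get_obs()
Rc=R.from_euler('xyz',o['eef_rot'],degrees=True); Rt=R.from_euler('xyz',[180,0,yaw],degrees=True)
t=Rc.inv().apply(np.array([x,y,z])-o['eef_pos'])/.5; a=(Rc.inv()*Rt).as_rotvec()/2
print('t',t.round(4),'a',a.round(4),'rows',round(max(np.linalg.norm(t)*10,np.degrees(np.linalg.norm(a)*2)/8.59),1),'yaw',o['eef_rot'][2].round(1))
E
python3 g.py .42 .226 .25 173; python3 - <<'E'
from h import *
vision.get_image('top'); I=vision.camera_info('top')
for t in ('gauge','gauge_foot'):
    for d in spotter.masks_of('top',t): print(t,d['conf'],d['box'],d['mask'].sum())
c=[ground(u,v,I,.006) for u,v in ((315,216),(354,219),(346,302),(307,299))]
print(np.round(c,4))
c=np.array(c); ax=(c[0]+c[1]-c[2]-c[3])/2; print(ax,np.degrees(np.arctan2(ax[1],ax[0])),c.mean(0))
d=max(spotter.masks_of('top','gauge'),key=lambda d:d['mask'].sum())
a=np.arctan2(ax[1],ax[0]); p0=c.mean(0)[:2]+.005*np.array([np.cos(a),np.sin(a)])
print(fit([*p0,a],PARTS['gauge'],[(d['mask'],I)]))
E
```

```text
t [-0.941   1.4056 -0.0373] a [-0.     0.     0.226] rows 16.9 yaw -161.1
gauge 0.8 [306.5, 211.4, 355.9, 303.7] 3499
gauge 0.65 [324.7, 150.6, 351.4, 194.1] 697
gauge_foot 0.57 [325.9, 229.2, 339.8, 245.2] 160
[[ 0.6809  0.0579  0.006 ]
 [ 0.6756 -0.039   0.006 ]
 [ 0.4706 -0.0233  0.006 ]
 [ 0.4754  0.0719  0.006 ]]
[ 0.20525399 -0.01483368  0.        ] -4.133573384394253 [0.57564789 0.01686409 0.006     ]
(array([ 0.58040644,  0.01666514, -0.07863057]), np.float64(0.03884924483857555))
```

```bash
python3 -m crank '[{"tx":-0.54,"ty":0.81,"tz":-0.02,"az":0.226,"claw":0},{"tx":-0.54,"ty":0.81,"tz":-0.02,"az":0.226,"claw":0},{"tx":-0.54,"ty":0.81,"tz":-0.02,"az":0.226,"claw":0},{"tx":-0.54,"ty":0.81,"tz":-0.02,"az":0.226,"claw":0},{"tx":-0.54,"ty":0.81,"tz":-0.02,"az":0.226,"claw":0},{"tx":-0.54,"ty":0.81,"tz":-0.02,"az":0.226,"claw":0},{"tx":-0.54,"ty":0.81,"tz":-0.02,"az":0.226,"claw":0},{"tx":-0.54,"ty":0.81,"tz":-0.02,"az":0.226,"claw":0},{"tx":-0.54,"ty":0.81,"tz":-0.02,"az":0.226,"claw":0},{"tx":-0.54,"ty":0.81,"tz":-0.02,"az":0.226,"claw":0}]' 80; python3 g.py .41 .226 .25 173
```

```text
t [-0.9221  1.4121 -0.0373] a [ 0.    -0.     0.226] rows 16.9 yaw -161.1invalid input at $[0]: expected keys tx, ty, tz, ax, ay, az, claw
```

```bash
python3 -m crank '[{"tx":-0.54,"ty":0.81,"tz":-0.02,"ax":0,"ay":0,"az":0.226,"claw":0},{"tx":-0.54,"ty":0.81,"tz":-0.02,"ax":0,"ay":0,"az":0.226,"claw":0},{"tx":-0.54,"ty":0.81,"tz":-0.02,"ax":0,"ay":0,"az":0.226,"claw":0},{"tx":-0.54,"ty":0.81,"tz":-0.02,"ax":0,"ay":0,"az":0.226,"claw":0},{"tx":-0.54,"ty":0.81,"tz":-0.02,"ax":0,"ay":0,"az":0.226,"claw":0},{"tx":-0.54,"ty":0.81,"tz":-0.02,"ax":0,"ay":0,"az":0.226,"claw":0},{"tx":-0.54,"ty":0.81,"tz":-0.02,"ax":0,"ay":0,"az":0.226,"claw":0},{"tx":-0.54,"ty":0.81,"tz":-0.02,"ax":0,"ay":0,"az":0.226,"claw":0},{"tx":-0.54,"ty":0.81,"tz":-0.02,"ax":0,"ay":0,"az":0.226,"claw":0},{"tx":-0.54,"ty":0.81,"tz":-0.02,"ax":0,"ay":0,"az":0.226,"claw":0}]' 80; python3 g.py .41 .226 .25 173
```

```text
time_s: 2.2
eef_pos: [0.3268, -0.1186, 0.2419]
eef_rot: [180.0, 0.1, 173.1]
ft_force: [1.0, -0.1, 0.9]
finger_gap: 0.0854
t [-0.0819  0.7043 -0.0156] a [0.0003 0.0011 0.0005] rows 7.1 yaw 173.1
```

```bash
python3 -m crank '[{"tx":-0.08,"ty":0.70,"tz":-0.016,"ax":0,"ay":0,"az":0,"claw":0},{"tx":-0.08,"ty":0.70,"tz":-0.016,"ax":0,"ay":0,"az":0,"claw":0},{"tx":-0.08,"ty":0.70,"tz":-0.016,"ax":0,"ay":0,"az":0,"claw":0},{"tx":-0.08,"ty":0.70,"tz":-0.016,"ax":0,"ay":0,"az":0,"claw":0},{"tx":-0.08,"ty":0.70,"tz":-0.016,"ax":0,"ay":0,"az":0,"claw":0},{"tx":-0.08,"ty":0.70,"tz":-0.016,"ax":0,"ay":0,"az":0,"claw":0},{"tx":-0.08,"ty":0.70,"tz":-0.016,"ax":0,"ay":0,"az":0,"claw":0},{"tx":-0.08,"ty":0.70,"tz":-0.016,"ax":0,"ay":0,"az":0,"claw":0},{"tx":-0.08,"ty":0.70,"tz":-0.016,"ax":0,"ay":0,"az":0,"claw":0}]'
cat > w.py <<'E'
from h import *
import sys
def look(name,tag,p0,parts,z0=0,pick=None):
    I=vision.camera_info('wrist'); im=vision.get_image('wrist'); cv2.imwrite(f'pics/{tag}.png',im[:,:,::-1])
    ds=spotter.masks_of('wrist',name); r0=render(p0,parts,I,z0)[::4,::4]
    for d in ds: d['ov']=(d['mask']&(r0>0)).sum()/max(1,(d['mask']|(r0>0)).sum()); print(name,round(d['conf'],2),d['box'],round(d['ov'],2))
    d=max(ds,key=lambda d:d['ov']); p,f=fit(p0,parts,[(d['mask'],I)],z0)
    print(tag,p[:2].round(4),np.degrees(p[2]).round(2),round(f,3)); return p,f
E
python3 - <<'E'
from w import *
look('riser_60','w1',[.4657,.2205,-.122],PARTS['riser'](.06))
E
```

```text
time_s: 3.1
eef_pos: [0.409, 0.2228, 0.2488]
eef_rot: [-179.9, -0.0, 173.1]
ft_force: [-0.3, -0.3, -0.1]
finger_gap: 0.0853
riser_60 0.89 [304.3, 196.7, 354.0, 334.3] 0.96
riser_60 0.78 [353.9, 330.9, 399.2, 396.8] 0.0
riser_60 0.66 [421.1, 181.4, 511.8, 326.9] 0.0
w1 [0.4671 0.2204] -7.52 0.031
```

View pics/w1.png

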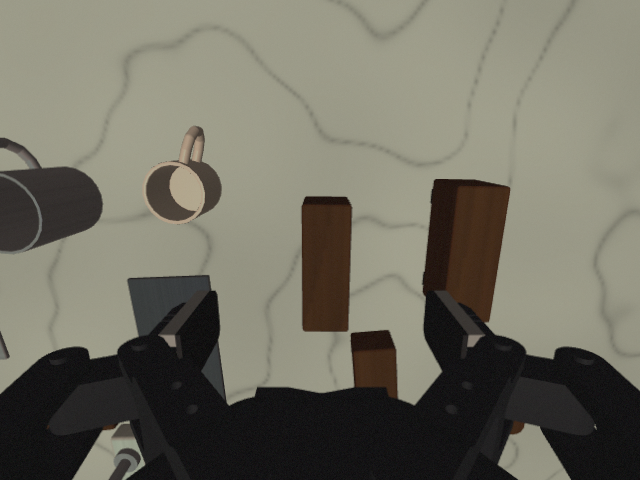

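```bash
python3 g.py .4175 .2269 .02 172.5
```

```text
t [-0.0163  0.0139  0.4583] a [-0.0003 -0.0003  0.0042] rows 4.6 yaw 173.0
```

```bash
python3 -m crank '[{"tx":-0.016,"ty":0.008,"tz":0.1,"ax":0,"ay":0,"az":0.004,"claw":0},{"tx":-0.016,"ty":0.008,"tz":0.2,"ax":0,"ay":0,"az":0.004,"claw":0},{"tx":-0.016,"ty":0.008,"tz":0.3,"ax":0,"ay":0,"az":0.004,"claw":0},{"tx":-0.016,"ty":0.008,"tz":0.38,"ax":0,"ay":0,"az":0.004,"claw":0},{"tx":-0.016,"ty":0.008,"tz":0.43,"ax":0,"ay":0,"az":0.004,"claw":0},{"tx":-0.016,"ty":0.008,"tz":0.458,"ax":0,"ay":0,"az":0.004,"claw":0},{"tx":-0.016,"ty":0.008,"tz":0.458,"ax":0,"ay":0,"az":0.004,"claw":0}]'; python3 g.py .4175 .2269 .02 172.5
```

```text
time_s: 3.9
eef_pos: [0.4165, 0.2225, 0.019]
eef_rot: [-179.8, -0.1, 172.4]
ft_force: [-0.3, -0.1, 0.6]
finger_gap: 0.0856
t [-0.0008  0.009  -0.002 ] a [-0.0018 -0.0013 -0.0006] rows 0.1 yaw 172.4
```

```bash
python3 -m crank '[{"tx":0,"ty":0.009,"tz":0,"ax":-0.0018,"ay":-0.001,"az":0,"claw":0},{"tx":0,"ty":0.009,"tz":0,"ax":-0.0018,"ay":-0.001,"az":0,"claw":1},{"tx":0,"ty":0.009,"tz":0,"ax":-0.0018,"ay":-0.001,"az":0,"claw":1},{"tx":0,"ty":0.009,"tz":0,"ax":-0.0018,"ay":-0.001,"az":0,"claw":1},{"tx":0,"ty":0.009,"tz":0,"ax":-0.0018,"ay":-0.001,"az":0,"claw":1},{"tx":0,"ty":0.009,"tz":0,"ax":-0.0018,"ay":-0.001,"az":0,"claw":1},{"tx":0,"ty":0.009,"tz":0,"ax":-0.0018,"ay":-0.001,"az":0,"claw":1},{"tx":0,"ty":0.009,"tz":0,"ax":-0.0018,"ay":-0.001,"az":0,"claw":1}]' 80; python3 g.py .4175 .2269 .2 172.5
```

```text
time_s: 4.7
eef_pos: [0.4186, 0.2298, 0.0217]
eef_rot: [179.7, 0.2, 172.6]
ft_force: [-0.8, -0.9, 6.6]
finger_gap: 0.0495
t [ 2.000e-04 -4.200e-03 -3.566e-01] a [0.0025 0.0017 0.0005] rows 3.6 yaw 172.6
```

```bash
python3 g.py .431 .0284 .12 175.5;  python3 -c "
from h import *
I=vision.camera_info('top')
for u,v in ((302,344),(364,348)): print(ground(u,v,I,.05))"
```

```text
t [-0.0774 -0.3951 -0.1983] a [ 0.0025  0.0017 -0.0257] rows 4.5 yaw 172.6
[0.37101282 0.07868778 0.05      ]
[ 0.36587111 -0.06559497  0.05      ]
```

```bash
python3 -m crank '[{"tx":0,"ty":0,"tz":-0.08,"ax":0,"ay":0,"az":0,"claw":1},{"tx":0,"ty":0,"tz":-0.16,"ax":0.001,"ay":0.001,"az":0,"claw":1},{"tx":-0.04,"ty":-0.05,"tz":-0.2,"ax":0.001,"ay":0.001,"az":-0.01,"claw":1},{"tx":-0.077,"ty":-0.13,"tz":-0.2,"ax":0.001,"ay":0.001,"az":-0.026,"claw":1},{"tx":-0.077,"ty":-0.21,"tz":-0.2,"ax":0.001,"ay":0.001,"az":-0.026,"claw":1},{"tx":-0.077,"ty":-0.29,"tz":-0.2,"ax":0.001,"ay":0.001,"az":-0.026,"claw":1},{"tx":-0.077,"ty":-0.36,"tz":-0.2,"ax":0.001,"ay":0.001,"az":-0.026,"claw":1},{"tx":-0.077,"ty":-0.395,"tz":-0.2,"ax":0.001,"ay":0.001,"az":-0.026,"claw":1},{"tx":-0.077,"ty":-0.395,"tz":-0.2,"ax":0.001,"ay":0.001,"az":-0.026,"claw":1}]'; python3 g.py .431 .0284 .038 175.5; python3 - <<'E'
from w import *
look('gauge','w2',[.5804,.0167,-.0786],PARTS['gauge'])
E
```

```text
time_s: 5.6
eef_pos: [0.4288, 0.026, 0.1195]
eef_rot: [179.9, -0.1, 175.3]
ft_force: [-1.0, 0.7, -2.7]
finger_gap: 0.0492
t [-0.0043  0.0049  0.1631] a [ 0.0006 -0.0008 -0.0017] rows 1.6 yaw 175.3
gauge 0.69 [51.7, 37.5, 244.7, 242.9] 0.0
w2 [0.5804 0.0167] -4.5 1.0
```

View pics/w2.png

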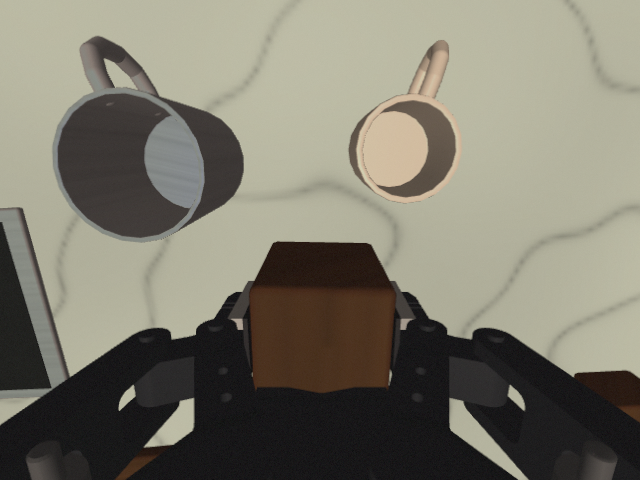

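```bash
python3 -m crank '[{"tx":-0.004,"ty":0.005,"tz":0.08,"ax":0.0005,"ay":-0.0005,"az":-0.0017,"claw":1},{"tx":-0.004,"ty":0.005,"tz":0.14,"ax":0.0005,"ay":-0.0005,"az":-0.0017,"claw":1},{"tx":-0.004,"ty":0.005,"tz":0.163,"ax":0.0005,"ay":-0.0005,"az":-0.0017,"claw":1},{"tx":-0.004,"ty":0.005,"tz":0.163,"ax":0.0005,"ay":-0.0005,"az":-0.0017,"claw":1},{"tx":-0.04,"ty":0.005,"tz":0.163,"ax":0.0005,"ay":-0.0005,"az":-0.0017,"claw":1},{"tx":-0.08,"ty":0.005,"tz":0.163,"ax":0.0005,"ay":-0.0005,"az":-0.0017,"claw":1},{"tx":-0.12,"ty":0.005,"tz":0.163,"ax":0.0005,"ay":-0.0005,"az":-0.0017,"claw":1},{"tx":-0.144,"ty":0.005,"tz":0.163,"ax":0.0005,"ay":-0.0005,"az":-0.0017,"claw":1},{"tx":-0.144,"ty":0.005,"tz":0.163,"ax":0.0005,"ay":-0.0005,"az":-0.0017,"claw":1}]'; python3 g.py .5006 .0230 .0277 175.5; python3 - <<'E'
from h import *
im=vision.get_image('scene')[180:340,230:430]; cv2.imwrite('pics/s1.png',cv2.convertScaleAbs(cv2.resize(im,None,fx=4,fy=3.75,interpolation=2),alpha=1.5)[:,:,::-1])
E
```

```text
time_s: 6.6
eef_pos: [0.5045, 0.026, 0.0389]
eef_rot: [179.9, 0.2, 175.7]
ft_force: [-0.1, -0.5, -1.9]
finger_gap: 0.0492
t [ 0.0074 -0.0065  0.0224] a [0.0008 0.002  0.002 ] rows 0.2 yaw 175.7
```

View pics/s1.png

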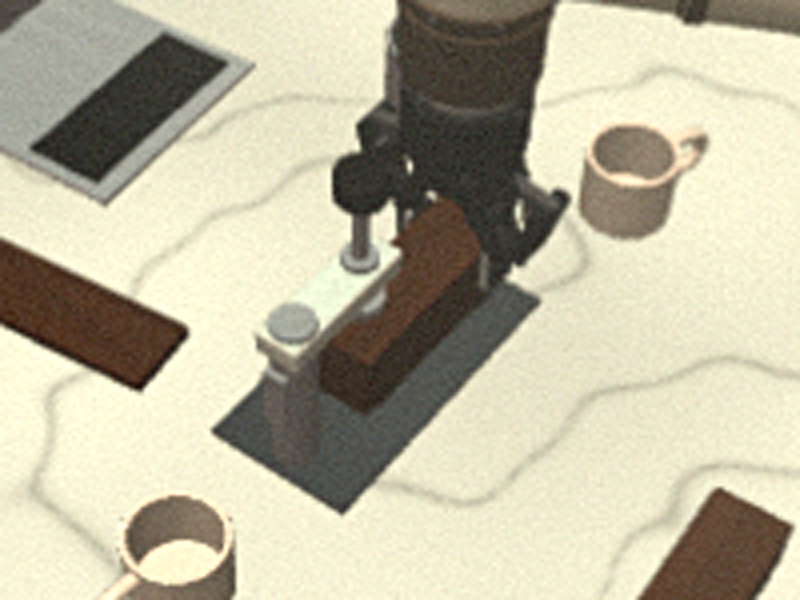

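```bash
python3 -m crank '[{"tx":0.007,"ty":-0.0065,"tz":0.012,"ax":0,"ay":0.001,"az":0.002,"claw":1},{"tx":0.007,"ty":-0.0065,"tz":0.022,"ax":0,"ay":0.001,"az":0.002,"claw":1},{"tx":0.007,"ty":-0.0065,"tz":0.0235,"ax":0,"ay":0.001,"az":0.002,"claw":1},{"tx":0.007,"ty":-0.0065,"tz":0.0235,"ax":0,"ay":0.001,"az":0.002,"claw":0.2},{"tx":0.007,"ty":-0.0065,"tz":0.0235,"ax":0,"ay":0.001,"az":0.002,"claw":0},{"tx":0.007,"ty":-0.0065,"tz":0.0235,"ax":0,"ay":0.001,"az":0.002,"claw":0},{"tx":0.007,"ty":-0.0065,"tz":0.0235,"ax":0,"ay":0.001,"az":0.002,"claw":0}]'; python3 g.py .5006 .0230 .26 175.5; python3 - <<'E'
from h import *
vision.get_image('top'); I=vision.camera_info('top')
for d in spotter.masks_of('top','gauge_foot'):
    b=d['box']; m=cv2.moments(d['mask'].astype(np.uint8)); print(d['conf'],b); 
    for z in (.2,.216): print(ground(m['m10']/m['m00'],m['m01']/m['m00'],I,z))
b=[325.9,229.2,339.8,245.2]; print(ground((b[0]+b[2])/2,(b[1]+b[3])/2,I,.205))
E
```

```text
time_s: 7.35
eef_pos: [0.4986, 0.0222, 0.0263]
eef_rot: [180.0, -0.1, 175.5]
ft_force: [-0.3, -0.1, 0.5]
finger_gap: 0.0853
t [-0.0035  0.0022 -0.4674] a [ 0.0002 -0.0005 -0.0001] rows 4.7 yaw 175.5
0.58 [326.1, 232.8, 342.0, 245.5]
[0.60004287 0.01441375 0.2       ]
[0.59810008 0.01451176 0.216     ]
[0.60386591 0.01370964 0.205     ]
```

```bash
python3 g.py .600 .0148 .245 175.5; python3 -m crank '[{"tx":0.01,"ty":0,"tz":-0.1,"ax":0,"ay":0,"az":0,"claw":0},{"tx":0.01,"ty":0,"tz":-0.2,"ax":0,"ay":0,"az":0,"claw":0.2},{"tx":0.01,"ty":0,"tz":-0.3,"ax":0,"ay":0,"az":0,"claw":1},{"tx":0.01,"ty":0,"tz":-0.4,"ax":0,"ay":0,"az":0,"claw":1},{"tx":0.01,"ty":0,"tz":-0.46,"ax":0,"ay":0,"az":0,"claw":1},{"tx":0.01,"ty":0,"tz":-0.46,"ax":0,"ay":0,"az":0,"claw":1},{"tx":0.01,"ty":0,"tz":-0.46,"ax":0,"ay":0,"az":0,"claw":1}]'; python3 g.py .600 .0148 .245 175.5
```

```text
t [-0.2028  0.0015 -0.4376] a [ 0.0002 -0.0005 -0.0001] rows 4.8 yaw 175.5
time_s: 8.15
eef_pos: [0.4936, 0.0225, 0.2566]
eef_rot: [179.9, -0.0, 175.5]
ft_force: [-0.4, 0.4, -0.5]
finger_gap: -0.0001
t [-0.2133  0.0013  0.0231] a [ 0.0008 -0.0001 -0.0003] rows 2.1 yaw 175.5
```

```bash
python3 -m crank '[{"tx":-0.1,"ty":0.001,"tz":0,"ax":0,"ay":0,"az":0,"claw":1},{"tx":-0.18,"ty":0.001,"tz":0.02,"ax":0,"ay":0,"az":0,"claw":1},{"tx":-0.213,"ty":0.001,"tz":0.04,"ax":0,"ay":0,"az":0,"claw":1},{"tx":-0.213,"ty":0.001,"tz":0.06,"ax":0,"ay":0,"az":0,"claw":1},{"tx":-0.213,"ty":0.001,"tz":0.08,"ax":0,"ay":0,"az":0,"claw":1},{"tx":-0.213,"ty":0.001,"tz":0.1,"ax":0,"ay":0,"az":0,"claw":1},{"tx":-0.213,"ty":0.001,"tz":0.12,"ax":0,"ay":0,"az":0,"claw":1},{"tx":-0.213,"ty":0.001,"tz":0.133,"ax":0,"ay":0,"az":0,"claw":1},{"tx":-0.213,"ty":0.001,"tz":0.133,"ax":0,"ay":0,"az":0,"claw":1}]'; python3 - <<'E'
from h import *
im=vision.get_image('scene')[180:340,230:430]; cv2.imwrite('pics/s2.png',cv2.convertScaleAbs(cv2.resize(im,None,fx=4,fy=3.75,interpolation=2),alpha=1.5)[:,:,::-1])
E
```

```text
time_s: 9.05
eef_pos: [0.5991, 0.0144, 0.1894]
eef_rot: [-180.0, -0.1, 175.5]
ft_force: [-2.1, -1.0, 2.4]
finger_gap: 0.0
```

View pics/s2.png

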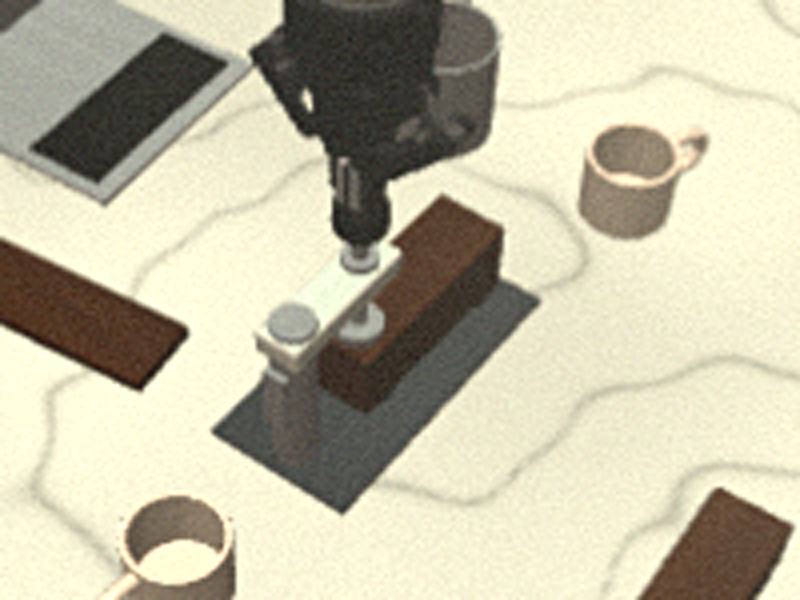

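```bash
python3 -m crank '[{"tx":0,"ty":0,"tz":0.003,"ax":0,"ay":0,"az":0,"claw":1},{"tx":0,"ty":0,"tz":0.006,"ax":0,"ay":0,"az":0,"claw":1},{"tx":0,"ty":0,"tz":0.008,"ax":0,"ay":0,"az":0,"claw":1},{"tx":0,"ty":0,"tz":0.008,"ax":0,"ay":0,"az":0,"claw":1}]'
```

```text
time_s: 9.5
eef_pos: [0.5998, 0.0146, 0.1861]
eef_rot: [180.0, -0.1, 175.5]
ft_force: [-4.0, 0.2, 3.6]
finger_gap: -0.0001
```

```bash
python3 -m crank '[{"tx":0,"ty":0,"tz":0.002,"ax":0,"ay":0,"az":0,"claw":1},{"tx":0,"ty":0,"tz":0.004,"ax":0,"ay":0,"az":0,"claw":1},{"tx":0,"ty":0,"tz":0.004,"ax":0,"ay":0,"az":0,"claw":1}]'
```

```text
time_s: 9.8
eef_pos: [0.5999, 0.0146, 0.1861]
eef_rot: [180.0, 0.0, 175.5]
ft_force: [-6.4, 0.8, 11.6]
finger_gap: 0.0
```

```bash
python3 -m crank '[{"tx":0,"ty":0,"tz":0.001,"ax":0,"ay":0,"az":0,"claw":1},{"tx":0,"ty":0,"tz":0.001,"ax":0,"ay":0,"az":0,"claw":1},{"tx":0,"ty":0,"tz":0.001,"ax":0,"ay":0,"az":0,"claw":1},{"tx":0,"ty":0,"tz":0.001,"ax":0,"ay":0,"az":0,"claw":1},{"tx":0,"ty":0,"tz":0.001,"ax":0,"ay":0,"az":0,"claw":1},{"tx":0,"ty":0,"tz":-0.03,"ax":0,"ay":0,"az":0,"claw":1},{"tx":0,"ty":0,"tz":-0.06,"ax":0,"ay":0,"az":0,"claw":1},{"tx":0,"ty":0,"tz":-0.1,"ax":0,"ay":0,"az":0,"claw":1},{"tx":0,"ty":0,"tz":-0.15,"ax":0,"ay":0,"az":0,"claw":1}]'; python3 g.py .4986 .0222 .255 175.5; python3 - <<'E'
from h import *
vision.get_image('scene'); I=vision.camera_info('scene')
from w import *
p0=[.5804-.0299,.0167+.0024,-.0786]; ds=spotter.masks_of('scene','riser_60')
for d in ds:
    r=render(p0,PARTS['riser'](.06),I,.006)[::4,::4]>0
    if (r&d['mask']).sum()>.4*r.sum(): print(d['box'],d['conf'],fit(p0,PARTS['riser'](.06),[(d['mask'],I)],.006))
E
```

```text
time_s: 10.7
eef_pos: [0.6, 0.015, 0.258]
eef_rot: [179.9, -0.1, 175.5]
ft_force: [0.6, -0.4, 0.3]
finger_gap: 0.0001
t [ 0.2033 -0.0016  0.0065] a [ 0.0006 -0.0011 -0.0002] rows 2.0 yaw 175.5
[313.1, 232.1, 355.6, 289.4] 0.6 (array([0.54287497, 0.02355949, 0.04837466]), np.float64(0.23303950889343616))
```

```bash
python3 -m crank '[{"tx":0.09,"ty":-0.0016,"tz":0,"ax":0,"ay":0,"az":0,"claw":1},{"tx":0.17,"ty":-0.0016,"tz":0,"ax":0,"ay":-0.001,"az":0,"claw":0},{"tx":0.21,"ty":-0.0016,"tz":0.0,"ax":0,"ay":-0.001,"az":0,"claw":0},{"tx":0.21,"ty":-0.0016,"tz":0.06,"ax":0,"ay":-0.001,"az":0,"claw":0},{"tx":0.205,"ty":-0.0016,"tz":0.14,"ax":0,"ay":-0.001,"az":0,"claw":0},{"tx":0.203,"ty":-0.0016,"tz":0.22,"ax":0,"ay":-0.001,"az":0,"claw":0},{"tx":0.203,"ty":-0.0016,"tz":0.3,"ax":0,"ay":-0.001,"az":0,"claw":0},{"tx":0.203,"ty":-0.0016,"tz":0.38,"ax":0,"ay":-0.001,"az":0,"claw":0}]'; python3 g.py .4986 .0222 .0265 175.5
```

```text
time_s: 11.6
eef_pos: [0.4985, 0.022, 0.0669]
eef_rot: [179.9, 0.1, 175.5]
ft_force: [1.6, 0.5, -0.6]
finger_gap: 0.0854
t [0.     0.0002 0.0808] a [ 0.0008  0.001  -0.0003] rows 0.8 yaw 175.5
```

Descend and regrip.

```bash
python3 -m crank '[{"tx":0,"ty":0,"tz":0.06,"ax":0,"ay":0,"az":0,"claw":0},{"tx":0,"ty":0,"tz":0.08,"ax":0.0005,"ay":0.0005,"az":0,"claw":0},{"tx":0,"ty":0,"tz":0.08,"ax":0.0005,"ay":0.0005,"az":0,"claw":1},{"tx":0,"ty":0,"tz":0.08,"ax":0.0005,"ay":0.0005,"az":0,"claw":1},{"tx":0,"ty":0,"tz":0.08,"ax":0.0005,"ay":0.0005,"az":0,"claw":1},{"tx":0,"ty":0,"tz":0.08,"ax":0.0005,"ay":0.0005,"az":0,"claw":1},{"tx":0,"ty":0,"tz":0.08,"ax":0.0005,"ay":0.0005,"az":0,"claw":1},{"tx":0,"ty":0,"tz":0.08,"ax":0.0005,"ay":0.0005,"az":0,"claw":1}]' 80; python3 g.py .3994 .0300 .0365 175.5
```

```text
time_s: 12.4
eef_pos: [0.5001, 0.0224, 0.0308]
eef_rot: [179.9, 0.2, 175.5]
ft_force: [-1.4, 1.6, 6.7]
finger_gap: 0.0489
t [ 0.202  -0.0006 -0.0123] a [0.0005 0.002  0.0001] rows 2.0 yaw 175.5
```

```bash
python3 -m crank '[{"tx":0,"ty":0,"tz":-0.015,"ax":0,"ay":0,"az":0,"claw":1},{"tx":0.01,"ty":0,"tz":-0.018,"ax":0,"ay":0,"az":0,"claw":1},{"tx":0.05,"ty":0,"tz":-0.018,"ax":0,"ay":0,"az":0,"claw":1},{"tx":0.09,"ty":0,"tz":-0.018,"ax":0,"ay":0,"az":0,"claw":1},{"tx":0.12,"ty":0,"tz":-0.018,"ax":0,"ay":0,"az":0,"claw":1},{"tx":0.125,"ty":0,"tz":-0.06,"ax":0,"ay":0,"az":0,"claw":1},{"tx":0.125,"ty":0,"tz":-0.14,"ax":0,"ay":0,"az":0,"claw":1},{"tx":0.125,"ty":0,"tz":-0.22,"ax":0,"ay":0,"az":0,"claw":1},{"tx":0.125,"ty":0,"tz":-0.22,"ax":0,"ay":0,"az":0,"claw":1}]'; python3 g.py .4223 -.2508 .14 178.55
```

```text
time_s: 13.3
eef_pos: [0.4394, 0.028, 0.1439]
eef_rot: [179.8, 0.6, 175.6]
ft_force: [1.2, -0.2, -2.0]
finger_gap: 0.0492
t [-0.009  -0.5585  0.0055] a [ 0.002   0.0056 -0.0261] rows 5.6 yaw 175.6
```

```bash
python3 -m crank '[{"tx":-0.002,"ty":-0.08,"tz":0,"ax":0.002,"ay":0.005,"az":-0.01,"claw":1},{"tx":-0.004,"ty":-0.17,"tz":0,"ax":0.002,"ay":0.005,"az":-0.026,"claw":1},{"tx":-0.006,"ty":-0.26,"tz":0,"ax":0.002,"ay":0.005,"az":-0.026,"claw":1},{"tx":-0.008,"ty":-0.35,"tz":0,"ax":0.002,"ay":0.005,"az":-0.026,"claw":1},{"tx":-0.009,"ty":-0.44,"tz":0,"ax":0.002,"ay":0.005,"az":-0.026,"claw":1},{"tx":-0.009,"ty":-0.52,"tz":0,"ax":0.002,"ay":0.005,"az":-0.026,"claw":1},{"tx":-0.009,"ty":-0.558,"tz":0.005,"ax":0.002,"ay":0.005,"az":-0.026,"claw":1},{"tx":-0.009,"ty":-0.558,"tz":0.005,"ax":0.002,"ay":0.005,"az":-0.026,"claw":1}]'; python3 g.py .4223 -.2508 .045 178.55
python3 - <<'E'
from h import *
I=vision.camera_info('wrist'); im=vision.get_image('wrist'); im=cv2.convertScaleAbs(im,alpha=1.6)
for a,b in (((-.085,-.12),(-.085,.12)),((-.085,.12),(.085,.12)),((-.085,-.12),(.085,-.12)),((-.075,.045),(.075,.045)),((-.075,.105),(.075,.105)),((-.075,.045),(-.075,.105))):
    q=proj(world([.4694,-.327,-.0253],[(*a,.006),(*b,.006)]),I).astype(int); cv2.line(im,q[0].tolist(),q[1].tolist(),(255,0,0),1)
cv2.imwrite('pics/w3.png',im[:,:,::-1])
E
```

```text
time_s: 14.1
eef_pos: [0.4171, -0.2532, 0.1349]
eef_rot: [-179.8, -0.8, 178.2]
ft_force: [-0.9, 0.1, -2.7]
finger_gap: 0.0491
t [-0.0127  0.0057  0.1797] a [-0.0016 -0.0066 -0.0031] rows 1.8 yaw 178.2
```

View pics/w3.png

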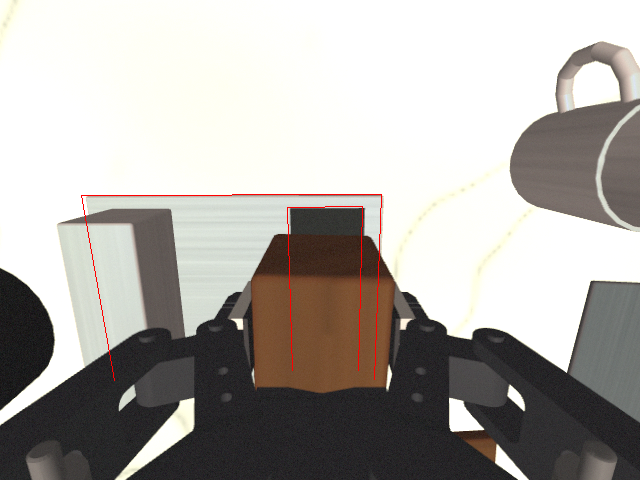

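```bash
python3 g.py .4233 -.2495 .045 178.55; python3 -c "
from h import *
vision.get_image('top');print(get_obs()['eef_rot'],get_obs()['eef_pos'])"
```

```text
t [-0.0142  0.0061  0.1801] a [-0.0015 -0.0065 -0.0024] rows 1.8 yaw 178.3
[-179.8187859    -0.71163508  178.37560665] [ 0.41765325 -0.25139728  0.13546209]
```

```bash
python3 -m crank '[{"tx":-0.013,"ty":0.005,"tz":0.06,"ax":-0.0015,"ay":-0.006,"az":-0.0015,"claw":1},{"tx":-0.013,"ty":0.005,"tz":0.13,"ax":-0.0015,"ay":-0.006,"az":-0.0015,"claw":1},{"tx":-0.013,"ty":0.005,"tz":0.17,"ax":-0.0015,"ay":-0.006,"az":-0.0015,"claw":1},{"tx":-0.013,"ty":0.005,"tz":0.18,"ax":-0.0015,"ay":-0.006,"az":-0.0015,"claw":1},{"tx":-0.013,"ty":0.005,"tz":0.18,"ax":-0.0015,"ay":-0.006,"az":-0.0015,"claw":1},{"tx":-0.013,"ty":0.005,"tz":0.18,"ax":-0.0015,"ay":-0.006,"az":-0.0015,"claw":1}]'; python3 g.py .4233 -.2495 .031 178.55
```

```text
time_s: 14.8
eef_pos: [0.4257, -0.2494, 0.0476]
eef_rot: [-179.9, 0.2, 178.7]
ft_force: [0.6, 0.6, -1.8]
finger_gap: 0.0488
t [ 0.0049 -0.0001  0.0332] a [-0.0009  0.0021  0.0015] rows 0.3 yaw 178.7
```

```bash
python3 -m crank '[{"tx":0.004,"ty":0,"tz":0.015,"ax":-0.0008,"ay":0.001,"az":0.0015,"claw":1},{"tx":0.004,"ty":0,"tz":0.025,"ax":-0.0008,"ay":0.001,"az":0.0015,"claw":1},{"tx":0.004,"ty":0,"tz":0.03,"ax":-0.0008,"ay":0.001,"az":0.0015,"claw":1},{"tx":0.004,"ty":0,"tz":0.033,"ax":-0.0008,"ay":0.001,"az":0.0015,"claw":1},{"tx":0.004,"ty":0,"tz":0.033,"ax":-0.0008,"ay":0.001,"az":0.0015,"claw":1}]'; python3 g.py .4233 -.2495 .031 178.55
```

```text
time_s: 15.3
eef_pos: [0.4223, -0.2497, 0.0308]
eef_rot: [180.0, -0.0, 178.5]
ft_force: [-3.2, 1.5, 5.1]
finger_gap: 0.0487
t [-0.0019  0.0004 -0.0004] a [ 0.0002 -0.0001 -0.0007] rows 0.0 yaw 178.5
```

```bash
python3 -m crank '[{"tx":0,"ty":0,"tz":0,"ax":0,"ay":0,"az":0,"claw":0.2},{"tx":0,"ty":0,"tz":0,"ax":0,"ay":0,"az":0,"claw":0},{"tx":0,"ty":0,"tz":0,"ax":0,"ay":0,"az":0,"claw":0},{"tx":0,"ty":0,"tz":0,"ax":0,"ay":0,"az":0,"claw":0},{"tx":0,"ty":0,"tz":-0.06,"ax":0,"ay":0,"az":0,"claw":0},{"tx":0,"ty":0,"tz":-0.15,"ax":0,"ay":0,"az":0,"claw":0},{"tx":0,"ty":0,"tz":-0.25,"ax":0,"ay":0,"az":0,"claw":0},{"tx":0,"ty":0,"tz":-0.35,"ax":0,"ay":0,"az":0,"claw":0},{"tx":0,"ty":0,"tz":-0.45,"ax":0,"ay":0,"az":0,"claw":0},{"tx":0,"ty":0,"tz":-0.48,"ax":0,"ay":0,"az":0,"claw":0}]'; python3 - <<'E'
from w import *
get=get_obs(); print(get['eef_pos'],get['eef_rot'])
look('riser_60','w4',[.4718,-.2512,-.0253],PARTS['riser'](.06),.006)
I=vision.camera_info('wrist'); ds=spotter.masks_of('wrist','stand')
im=cv2.convertScaleAbs(vision.get_image('wrist'),alpha=1.6)
for a,b in (((-.085,-.12),(-.085,.12)),((-.085,.12),(.085,.12)),((-.085,-.12),(.085,-.12)),((-.075,.045),(.075,.045)),((-.075,.105),(.075,.105)),((-.075,.045),(-.075,.105))):
    q=proj(world([.4704,-.3257,-.0253],[(*a,.006),(*b,.006)]),I).astype(int); cv2.line(im,q[0].tolist(),q[1].tolist(),(255,0,0),1)
cv2.imwrite('pics/w4b.png',im[:,:,::-1])
E
python3 g.py .6446 -.198 .15 -87.5
```

```text
time_s: 16.3
eef_pos: [0.4248, -0.2508, 0.2763]
eef_rot: [-179.8, 0.6, 178.5]
ft_force: [0.2, 0.1, 0.0]
finger_gap: 0.0852
[ 0.42482591 -0.25083391  0.27634186] [-179.79742383    0.62828069  178.50719384]
riser_60 0.83 [300.4, 180.7, 349.1, 311.9] 0.92
w4 [ 0.4683 -0.2519] -3.02 0.032
t [-0.4423  0.1146  0.2381] a [ 9.000e-04  3.000e-04 -8.208e-01] rows 10.9 yaw 178.4
```

View pics/w4b.png

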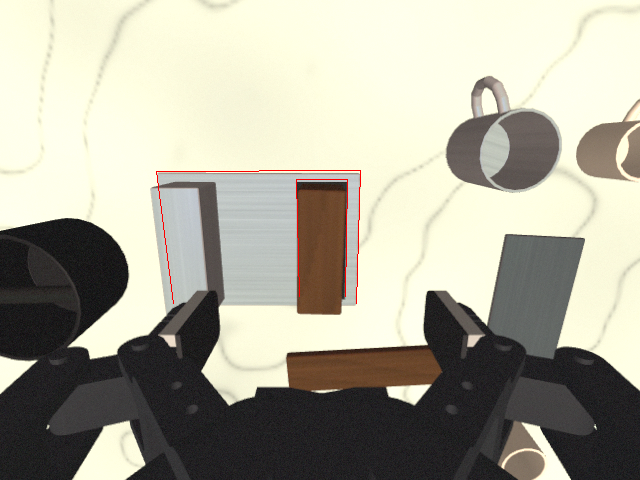

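```bash
python3 g.py .6500 -.198 .22 -87.7; python3 -m crank '[{"tx":-0.04,"ty":0.01,"tz":0,"ax":0,"ay":0,"az":-0.07,"claw":0},{"tx":-0.08,"ty":0.02,"tz":0.01,"ax":0,"ay":0,"az":-0.14,"claw":0},{"tx":-0.13,"ty":0.03,"tz":0.02,"ax":0,"ay":0,"az":-0.21,"claw":0},{"tx":-0.18,"ty":0.05,"tz":0.04,"ax":0,"ay":0,"az":-0.28,"claw":0},{"tx":-0.23,"ty":0.06,"tz":0.05,"ax":0,"ay":0,"az":-0.35,"claw":0},{"tx":-0.28,"ty":0.08,"tz":0.07,"ax":0,"ay":0,"az":-0.42,"claw":0},{"tx":-0.33,"ty":0.09,"tz":0.08,"ax":0,"ay":0,"az":-0.49,"claw":0},{"tx":-0.38,"ty":0.1,"tz":0.09,"ax":0,"ay":0,"az":-0.56,"claw":0},{"tx":-0.42,"ty":0.11,"tz":0.1,"ax":0,"ay":0,"az":-0.63,"claw":0},{"tx":-0.45,"ty":0.115,"tz":0.1,"ax":0,"ay":0,"az":-0.7,"claw":0}]';python3 g.py .6500 -.198 .22 -87.7;
```

```text
t [-0.4529  0.1151  0.0981] a [ 9.00e-04  3.00e-04 -8.19e-01] rows 10.9 yaw 178.4
time_s: 17.5
eef_pos: [0.6488, -0.1975, 0.2152]
eef_rot: [179.6, 0.0, -101.0]
ft_force: [-1.0, -0.3, 1.0]
finger_gap: 0.0855
t [ 0.0006 -0.0025 -0.0095] a [ 0.0037  0.0006 -0.1158] rows 1.5 yaw -101.0
```

```bash
python3 -m crank '[{"tx":0,"ty":-0.002,"tz":-0.007,"ax":0,"ay":0,"az":-0.07,"claw":0},{"tx":0,"ty":-0.002,"tz":-0.007,"ax":0,"ay":0,"az":-0.1158,"claw":0},{"tx":0,"ty":-0.002,"tz":-0.007,"ax":0,"ay":0,"az":-0.1158,"claw":0},{"tx":0,"ty":-0.002,"tz":-0.007,"ax":0,"ay":0,"az":-0.1158,"claw":0}]'; python3 - <<'E'
from w import *
o=get_obs(); print(o['eef_pos'],o['eef_rot'])
p,f=look('board','w5',[.65,-.1985,1.61],PARTS['board'])
It=vision.camera_info('top'); vision.get_image('top')
for n,pp,p0,z in (('riser_60',PARTS['riser'](.06),[.471,-.251,-.03],.006),('stand',PARTS['stand']+[],[.4697,-.3265,-.025],0)):
    for d in spotter.masks_of('top',n):
        r=render(p0,pp,It,z)[::4,::4]>0
        if (r&d['mask']).sum()>.4*r.sum():
            P=pp if n!='stand' else pp+[(-.067,.073,.05,.1,.006,.066)]
            q,f=fit(p0,P,[(d['mask'],It)],z); print(n,d['box'],q[:2].round(4),np.degrees(q[2]).round(2),round(f,3))
E
python3 g.py .65 -.198 0 -87.7
```

```text
time_s: 17.9
eef_pos: [0.6493, -0.1984, 0.2214]
eef_rot: [179.8, 0.1, -88.2]
ft_force: [-0.0, 0.9, 0.9]
finger_gap: 0.0856
[ 0.64930202 -0.19840318  0.22135351] [ 1.79791982e+02  5.94931725e-02 -8.81736826e+01]
board 0.75 [287.5, 109.3, 348.1, 304.0] 0.94
w5 [ 0.6509 -0.197 ] 91.99 0.029
riser_60 [426.5, 273.0, 458.7, 335.6] [ 0.4677 -0.2537] -2.31 0.042
stand [421.8, 266.4, 526.7, 346.8] [ 0.4695 -0.3271] -1.72 0.26
t [-8.000e-04 -4.000e-04  4.466e-01] a [ 0.0002  0.0003 -0.0034] rows 4.5 yaw -88.1
```

View pics/w5.png

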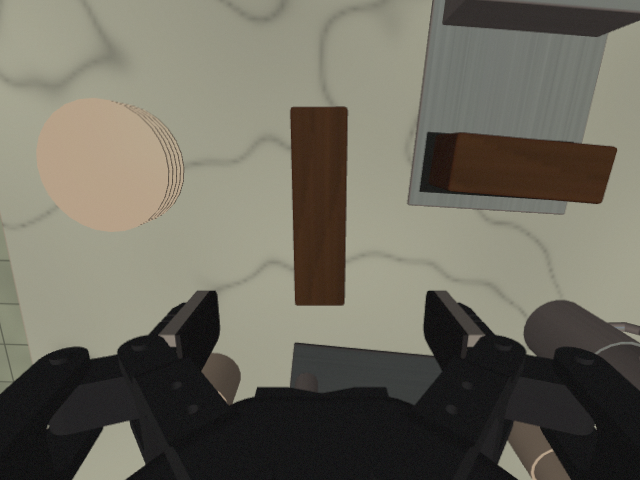

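```bash
python3 g.py .6509 -.197 0 -88; python3 -m crank '[{"tx":-0.003,"ty":0.002,"tz":0.1,"ax":0,"ay":0,"az":-0.001,"claw":0},{"tx":-0.003,"ty":0.002,"tz":0.2,"ax":0,"ay":0,"az":-0.001,"claw":0},{"tx":-0.003,"ty":0.002,"tz":0.3,"ax":0,"ay":0,"az":-0.001,"claw":0},{"tx":-0.003,"ty":0.002,"tz":0.36,"ax":0,"ay":0,"az":-0.001,"claw":0},{"tx":-0.003,"ty":0.002,"tz":0.4,"ax":0,"ay":0,"az":-0.001,"claw":0},{"tx":-0.003,"ty":0.002,"tz":0.42,"ax":0,"ay":0,"az":-0.001,"claw":0},{"tx":-0.003,"ty":0.002,"tz":0.42,"ax":0,"ay":0,"az":-0.001,"claw":0},{"tx":-0.003,"ty":0.002,"tz":0.42,"ax":0,"ay":0,"az":-0.001,"claw":0}]'; python3 g.py .6509 -.197 0 -88
```

```text
t [-0.0028 -0.0023  0.4466] a [ 0.0002  0.0003 -0.0008] rows 4.5 yaw -88.1
time_s: 18.95
eef_pos: [0.65, -0.1971, 0.0148]
eef_rot: [-179.9, -0.0, -87.9]
ft_force: [0.8, 1.0, 1.1]
finger_gap: 0.0854
t [-0.0002 -0.0018  0.0296] a [-0.0011 -0.0001  0.0007] rows 0.3 yaw -87.9
```

```bash
python3 -m crank '[{"tx":0,"ty":-0.002,"tz":0.015,"ax":-0.001,"ay":0,"az":0,"claw":0},{"tx":0,"ty":-0.002,"tz":0.03,"ax":-0.001,"ay":0,"az":0,"claw":0},{"tx":0,"ty":-0.002,"tz":0.03,"ax":-0.001,"ay":0,"az":0,"claw":0.2},{"tx":0,"ty":-0.002,"tz":0.03,"ax":-0.001,"ay":0,"az":0,"claw":1},{"tx":0,"ty":-0.002,"tz":0.03,"ax":-0.001,"ay":0,"az":0,"claw":1},{"tx":0,"ty":-0.002,"tz":0.03,"ax":-0.001,"ay":0,"az":0,"claw":1},{"tx":0,"ty":-0.002,"tz":0.03,"ax":-0.001,"ay":0,"az":0,"claw":1},{"tx":0,"ty":-0.002,"tz":0.03,"ax":-0.001,"ay":0,"az":0,"claw":1}]' 50; python3 g.py .6509 -.197 .15 -88
```

```text
time_s: 19.75
eef_pos: [0.6504, -0.1969, -0.001]
eef_rot: [179.9, 0.0, -87.9]
ft_force: [0.2, 0.5, 3.2]
finger_gap: 0.0544
t [ 1.00e-04 -7.00e-04 -3.02e-01] a [0.0005 0.0001 0.0006] rows 3.0 yaw -87.9
```

```bash
python3 -m crank '[{"tx":0,"ty":0,"tz":-0.08,"ax":0,"ay":0,"az":0,"claw":1},{"tx":0,"ty":0,"tz":-0.17,"ax":0,"ay":0,"az":0,"claw":1},{"tx":0,"ty":0,"tz":-0.26,"ax":0,"ay":0,"az":0,"claw":1},{"tx":0,"ty":0,"tz":-0.3,"ax":0,"ay":0,"az":0,"claw":1},{"tx":0,"ty":0,"tz":-0.3,"ax":0,"ay":0,"az":0,"claw":1}]'; python3 g.py .470 -.3263 .14 -91.45
```

```text
time_s: 20.25
eef_pos: [0.652, -0.1973, 0.1525]
eef_rot: [-179.7, -0.0, -87.9]
ft_force: [-0.3, -0.3, -1.9]
finger_gap: 0.0546
t [0.2447 0.3733 0.0232] a [-0.0027 -0.0003  0.0308] rows 4.5 yaw -87.9
```

```bash
python3 -m crank '[{"tx":0.04,"ty":0.06,"tz":0,"ax":0,"ay":0,"az":0.01,"claw":1},{"tx":0.09,"ty":0.13,"tz":0,"ax":0,"ay":0,"az":0.02,"claw":1},{"tx":0.135,"ty":0.205,"tz":0,"ax":0,"ay":0,"az":0.031,"claw":1},{"tx":0.18,"ty":0.275,"tz":0,"ax":0,"ay":0,"az":0.031,"claw":1},{"tx":0.22,"ty":0.335,"tz":0.01,"ax":0,"ay":0,"az":0.031,"claw":1},{"tx":0.245,"ty":0.373,"tz":0.02,"ax":0,"ay":0,"az":0.031,"claw":1},{"tx":0.245,"ty":0.373,"tz":0.02,"ax":0,"ay":0,"az":0.031,"claw":1},{"tx":0.245,"ty":0.373,"tz":0.02,"ax":0,"ay":0,"az":0.031,"claw":1},{"tx":0.245,"ty":0.373,"tz":0.02,"ax":0,"ay":0,"az":0.031,"claw":1}]'; python3 g.py .470 -.3263 .075 -91.45; python3 - <<'E'
from h import *
im=vision.get_image('wrist'); cv2.imwrite('pics/w6.png',cv2.convertScaleAbs(im,alpha=1.6)[:,:,::-1])
E
```

```text
time_s: 21.15
eef_pos: [0.4686, -0.3256, 0.1379]
eef_rot: [179.8, 0.0, -91.5]
ft_force: [0.2, 0.5, -2.4]
finger_gap: 0.0542
t [ 0.0014 -0.0032  0.1259] a [ 0.0015  0.0004 -0.0001] rows 1.3 yaw -91.5
```

View pics/w6.png

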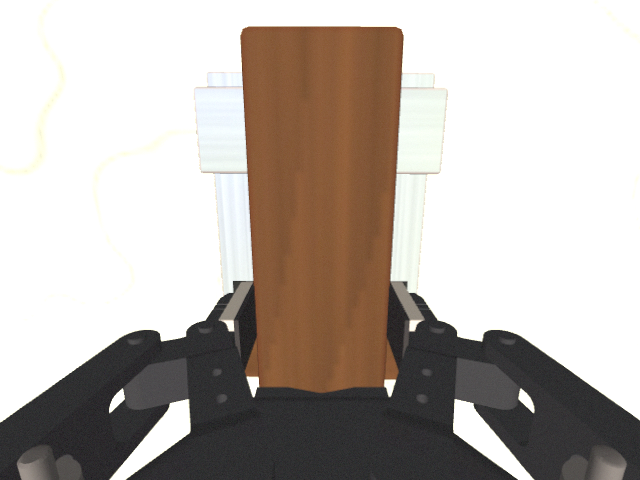

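```bash
python3 -m crank '[{"tx":0.001,"ty":-0.001,"tz":0.06,"ax":0.001,"ay":0,"az":0,"claw":1},{"tx":0.001,"ty":-0.001,"tz":0.1,"ax":0.001,"ay":0,"az":0,"claw":1},{"tx":0.001,"ty":-0.001,"tz":0.12,"ax":0.001,"ay":0,"az":0,"claw":1},{"tx":0.001,"ty":-0.001,"tz":0.127,"ax":0.001,"ay":0,"az":0,"claw":1},{"tx":0.001,"ty":-0.001,"tz":0.127,"ax":0.001,"ay":0,"az":0,"claw":1},{"tx":0.001,"ty":-0.001,"tz":0.127,"ax":0.001,"ay":0,"az":0,"claw":1}]'; python3 g.py .4693 -.3263 .065 -91.45
```

```text
time_s: 21.8
eef_pos: [0.4696, -0.3268, 0.0763]
eef_rot: [-179.9, -0.0, -91.5]
ft_force: [-0.2, 0.4, -0.9]
finger_gap: 0.0548
t [-0.001   0.0007  0.0226] a [-0.0009 -0.0003 -0.    ] rows 0.2 yaw -91.5
```

```bash
python3 -m crank '[{"tx":0,"ty":0.001,"tz":0.01,"ax":0,"ay":0,"az":0,"claw":1},{"tx":0,"ty":0.001,"tz":0.016,"ax":0,"ay":0,"az":0,"claw":1},{"tx":0,"ty":0.001,"tz":0.02,"ax":0,"ay":0,"az":0,"claw":1},{"tx":0,"ty":0.001,"tz":0.0225,"ax":0,"ay":0,"az":0,"claw":1},{"tx":0,"ty":0.001,"tz":0.0225,"ax":0,"ay":0,"az":0,"claw":1},{"tx":0,"ty":0.001,"tz":0.0225,"ax":0,"ay":0,"az":0,"claw":1}]'
```

```text
time_s: 22.4
eef_pos: [0.4681, -0.3266, 0.065]
eef_rot: [180.0, 0.0, -91.5]
ft_force: [-0.5, 1.8, 4.8]
finger_gap: 0.0545
```

```bash
python3 -m crank '[{"tx":0,"ty":0,"tz":0,"ax":0,"ay":0,"az":0,"claw":0.25},{"tx":0,"ty":0,"tz":0,"ax":0,"ay":0,"az":0,"claw":0},{"tx":0,"ty":0,"tz":0,"ax":0,"ay":0,"az":0,"claw":0},{"tx":0,"ty":0,"tz":0,"ax":0,"ay":0,"az":0,"claw":0},{"tx":0,"ty":0,"tz":-0.04,"ax":0,"ay":0,"az":0,"claw":0},{"tx":0,"ty":0,"tz":-0.12,"ax":0,"ay":0,"az":0,"claw":0},{"tx":0,"ty":0,"tz":-0.22,"ax":0,"ay":0,"az":0,"claw":0},{"tx":0,"ty":0,"tz":-0.32,"ax":0,"ay":0,"az":0,"claw":0},{"tx":0,"ty":0,"tz":-0.4,"ax":0,"ay":0,"az":0,"claw":0},{"tx":0,"ty":0,"tz":-0.42,"ax":0,"ay":0,"az":0,"claw":0}]'; python3 - <<'E'
from h import *
im=vision.get_image('wrist'); cv2.imwrite('pics/w7.png',cv2.convertScaleAbs(im,alpha=1.3)[:,:,::-1])
E
python3 - <<'E'
from w import *
look('board','w8',[.4695,-.3265,1.545],PARTS['board'],.066)
E
```

```text
time_s: 23.4
eef_pos: [0.4701, -0.3279, 0.2801]
eef_rot: [-179.4, -0.3, -91.5]
ft_force: [0.1, -0.2, 0.3]
finger_gap: 0.0854
board 0.88 [294.7, 104.0, 354.4, 307.8] 0.95
w8 [ 0.468  -0.3279] 88.53 0.02
```

View pics/w7.png

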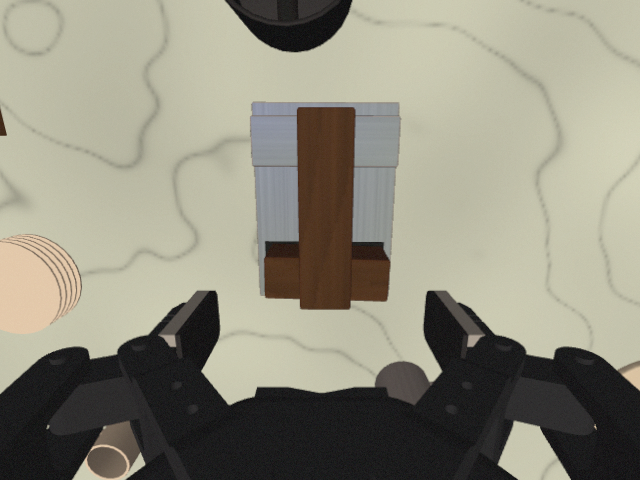

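```bash
python3 -c "
from bench import job,get_obs
print(job.job_done(), get_obs()['time_s'])"
```

```text
the job is handed in; nothing more can be done
the job is handed in; nothing more can be done
```

The job is handed in after about 24 s of robot time: the 60 mm riser was gauged and stood on the rubber strip, and the board lies across it and the ledge.

- **Riser choice:** The shape fit picked the middle one of the three as 60 mm. I gripped it by its near end and slid it under the foot.
- **Gauge:** I pressed the knob until it stopped at 186 mm, where the force rose from about 4 N to 12 N. That is 30 mm of travel, so it read 60 mm. I held it for about half a second, then let it up. I did not look again to see that the foot had sprung back.
- **Board:** It made contact on both supports at the expected height of 66 mm. The last picture fits it at (0.468, -0.328) m with a yaw of 88.5°. My estimate of the stand's centre is (0.470, -0.326) m with 88.55° wanted, so it is within about 2 to 3 mm of centre. I judged it level from the contact height and the overhead wrist picture, not from the side.
- **Riser on the strip:** This check disagreed slightly. The top camera put it about 4 mm towards the robot and 2 mm sideways from the strip's middle. Its yaw is about 1° off (-2.3° to -3° measured, -1.5° wanted). The wrist picture shows it standing on the strip, so I left it.
- **Other objects:** I never touched the other two risers or the bystanders, and the forces and pictures show no contact. I did not measure their positions again at the end.

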